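Press and slide a painting panel under the clamp bed's leaf spring

ROBOT

A 6-joint arm with a two-finger parallel gripper is mounted at the origin on the work surface. World frame = base frame: x ahead of the robot, y to its left, z up, the work surface at z = 0. Lengths are in m, angles in degrees, forces in N, time in s.
With the tool pointing down it reaches from about 0.375 to 0.9 m from the base axis. Payload 3.1 kg.
Tool frame: the origin (TCP) lies at the very end of the fingers, on their centre line; the grasp point (between the pads) lies behind it (bot.grip_depth is the z of the grasp point in the tool frame, in m); z points along the fingers, y is the direction in which the jaws open and shut (so a half turn about z gives the same grasp; the last joint's range is limited). The gripper opens to 87 mm and grips with 3 to 60 N. Pads are 19 mm wide; open, the fingers measure 117 mm over their backs; the gripper's body (75 mm by 190 mm) begins 51 mm behind the grasp point.
Start: joints at [56.121, 30.224, 82.088, -0, 67.689, -10.227], TCP at [0.251, 0.572, 0.223] pointing down, gripper open.
Joint ranges: [-176.69, 176.69], [-43.24, 126.21], [12.49, 139.97], [-82, 262], [0, 151.66], [-163.58, 163.58]. Speed limits (degrees/s): [159.86, 159.86, 180, 180, 180, 180].

INTERFACE

Orientations are given as a 3x3 rotation matrix whose columns are the frame's x, y, z axes.
In Python, from rig import bot, vision gives the robot as it stands. The module is installed in compiled form; this text tells all that it offers.
- The arm moves only by the shell command python3 -m jog 'ROWS'. ROWS is JSON, a list of rows, each a list of 3 entries, a list of its own where there are three numbers: the shift along the tool's x, y, z in mm, then the turn, a rotation vector about the tool's x, y, z in degrees, then the closure, from 0 (fully open) to 1 (shut). In form: [[[dx, dy, dz], [wx, wy, wz], fingers], ...]. A call has 1 to 12 rows; each row is the pose to reach, as a shift and turn from the pose commanded when the call began, along the tool's axes at that moment; what a row does not reach only later rows make up. A row lasts 1/12 s, in which the tool goes at most 41.7 mm and 7.16 degrees, less where a joint would pass 70% of its speed; a pose out of reach is approached as far as the arm can. A call with a gripper value outside its range is refused whole. The fingers move at their own pace and stop on an object; the grip force is fixed at half the most. Time passes only in rows, so rows that repeat a pose let the fingers close. It gives the time, the measured TCP pose, the force and the opening at its end, in the units of the state.
- bot.read_state(): the state, without advancing time (a new reading comes with each control period).
- vision.capture(name): name is "side" or "top" or "wrist"; returns the picture (480x640x3 uint8, red, green, blue); there is no depth.
- vision.camera_info(name): a dict with "intrinsics" (3x3 intrinsics, pixels), "camera_from_world" (4x4, takes a point from world to camera coordinates); the wrist camera has in their place "mount" (4x4, takes a point from camera to tool coordinates, whose origin is the TCP and whose axes are the flange's). Camera axes: x right, y up, looking along -z (the intrinsics and any distortion apply to the point x, -y, -z); pixel columns grow to the right and rows downward; lengths in m; the calibration is good to about 2 mm. A picture is of the moment at which its call begins: read the wrist's pose just before it. camera_info takes no time and is no camera call.
- bot.hand_in(): hands the job in, once; it reports no verdict.
The state is a dict: "time_s": time; "joint_positions": joint angles; "qvel": joint speeds; "tau": joint torques, N m; "position": TCP position; "tcp_rot": TCP orientation; "force": force on the tool from outside, world axes, zero at the start; "moment": the same for the moment, N m; "opening": opening from 0.0 (shut) to 1.0 (fully open).
Only numpy, scipy, OpenCV 4.12 (cv2) and the standard library are available. Lean on these libraries where they do the work, as an engineer would, in place of code of your own. Each camera call takes 0.05 s, during which the arm holds its last target. There are 200 camera calls.

TASK

Load the small wooden painting panel into the clamp bed: with the fingertips (it has a finger recess for them) press it down hard against the sprung plate so that it ducks under the steel cross bar, and keep it pressed while you slide it forward under the leaf spring until it is fully home against the end stop; then let go and move clear, leaving it clamped there. Only press and push the panel, never lift it or tip it, and leave the jars, tin, mug, brush and scraper where they are.

Things in the scene. Friction and masses are not known exactly. Their poses are not given: they have to be found in the camera images.
- bed: clamp bed, fixed: base 302 x 110 mm, channel 84 mm wide between two wooden side rails (tops 38 mm above the table). Its floor is a sprung dark steel plate from x = -210 to 70 mm. Origin: on the table, mid-channel, straight below the near face of the steel cross bar; x along the channel, the way the panel slides; z up
- bar (a point): middle of the underside of the cross bar, 39 mm above the table, 7 mm ahead (+x) of the bed's origin. The bar spans the channel, 14 mm thick along x, top 52 mm above the table, its posts over the rails 57 mm
- stop (a point): where the panel's front edge comes to rest: a point on the end stop's face, mid-channel, 71 mm ahead of the bed's origin and 40 mm above the table; the stop's top is 48 mm above the table
- panel_centre (a point): centre (half-way up) of the loose wooden panel, 170 (x, to its front) x 80 x 14 mm, 110 to 225 g. It starts in the channel on the sprung plate, front edge 10 to 35 mm short of the bar, its top 44 mm above the table, 5 mm too high to pass. Fully home (front edge on the stop) this point is 14 mm behind the bed's origin
- recess (a point): centre of the floor of the finger recess: a pocket 44 (x) x 56 (y) mm, 8 mm deep, open upward; 57 mm behind the panel's centre, 6 mm above its underside, 36 mm above the table at the start. Its front wall, 22 mm ahead of this point, can be pushed on. With the panel home that wall is 49 mm behind the bar
- platen (a joint): how far the sprung plate is pressed down, m: 0 at rest, 0.012 at its bottom. It moves straight down without tilting: about 5 N to start, 10 N at 5 mm, 17 N at the bottom. The panel clears the bar above 0.005; 0.008 to 0.010 is good. With the panel home and let go, the plate lifts it against the bar and reads about 0.005
- leaf (a joint): lift of the leaf spring, rad: 0 at rest, 0.02 to 0.2 as the panel goes under. Steel strip 34 mm wide, hinged on the bar's far side, sloping down the sliding way, from 13 to 58 mm ahead of the bed's origin; free tip 31 mm above the table at rest; drags on the panel's top with a few newtons
- jar_a: small capped paint jar, 40 mm across, 62 mm tall, standing beside the bed; leave it alone. Origin: centre of its underside
- jar_b: small capped paint jar, 40 mm across, 62 mm tall, standing beside the bed; leave it alone. Origin: centre of its underside
- jar_c: small capped paint jar, 40 mm across, 62 mm tall, standing beside the bed; leave it alone. Origin: centre of its underside
- tin: closed paint tin, 72 mm across, 90 mm tall, to the left; leave it alone. Origin: centre of its underside
- mug: white mug, 76 mm across, 85 mm tall, to the right; leave it alone. Origin: centre of its underside
- brush: paint brush lying flat to the left; leave it alone. Origin: near its middle, on the table
- knife: wide flat scraper with a wooden handle lying to the right; leave it alone. Origin: near its middle, on the table
Mind the look-alikes: they are no part of the job. Leave any red or turquoise look-alike of the part that bears panel_centre alone.

How it is judged:
By the outcome, as a careful person would: the job done as asked, in the order asked, and still so for the second after the job is handed in, with the robot touching nothing.
It also fails if it takes over 40 s, if anything falls off the work surface, if the arm or the gripper's body presses on something with over 40 N, if the wrist force passes 120 N, or if a joint passes its speed limit or range.

## Working session

There is one attempt and no reset: what is moved stays moved. The work goes in short steps, Python scripts to look and compute and a shell command to move; the robot and the scene stay as the last step left them, time stands still between calls to the robot, and variables do not carry over. Pictures are saved under pics/ and viewed, about 8 in all and at most 12, crops included, and the job is handed in when it is done.

```bash
mkdir -p pics; python3 - <<'E'
from rig import bot, vision
import cv2,numpy as np
np.set_printoptions(precision=4,suppress=True)
for n in("top","side"):
    cv2.imwrite(f"pics/{n}0.png",vision.capture(n)[:,:,::-1]); i=vision.camera_info(n); print(n,i)
print(vision.camera_info("wrist"),bot.grip_depth);print(bot.read_state())
E
```

```text
top {'intrinsics': array([[516.8037,   0.    , 325.5828],
       [  0.    , 516.8037, 241.8981],
       [  0.    ,   0.    ,   1.    ]]), 'camera_from_world': array([[-0.0085, -0.9998, -0.0169,  0.0174],
       [ 0.9985, -0.0093,  0.0531, -0.5866],
       [-0.0532, -0.0164,  0.9984, -1.4012],
       [ 0.    ,  0.    ,  0.    ,  1.    ]])}
side {'intrinsics': array([[438.162 ,   0.    , 329.9208],
       [  0.    , 438.162 , 229.7456],
       [  0.    ,   0.    ,   1.    ]]), 'camera_from_world': array([[ 0.7521, -0.6591,  0.0027, -0.4355],
       [ 0.5131,  0.5881,  0.6252, -0.3124],
       [-0.4137, -0.4688,  0.7804, -0.743 ],
       [ 0.    ,  0.    ,  0.    ,  1.    ]])}
{'intrinsics': array([[346.9038,   0.    , 320.3604],
       [  0.    , 346.9038, 237.6306],
       [  0.    ,   0.    ,   1.    ]]), 'mount': array([[-0.001 ,  0.9614,  0.2753,  0.0755],
       [ 1.    ,  0.0007,  0.001 , -0.0001],
       [ 0.0008,  0.2753, -0.9614, -0.1624],
       [ 0.    ,  0.    ,  0.    ,  1.    ]])} -0.0187
{'time_s': 0.1, 'joint_positions': array([ 56.1209,  30.2747,  82.1491,  -0.0031,  67.6906, -10.2284]), 'qvel': array([ 0.0483, -0.0694, -0.1759, -0.0391,  0.0202,  0.0149]), 'tau': array([ -0.0003, -44.0986, -17.7152,   0.0635,   0.0533,  -0.    ]), 'position': array([0.2503, 0.5719, 0.2217]), 'tcp_rot': array([[-0.916 ,  0.4011, -0.0011],
       [ 0.4011,  0.916 , -0.0017],
       [ 0.0003, -0.002 , -1.    ]]), 'force': array([-0.4674,  0.1335,  1.277 ]), 'moment': array([-0.0017, -0.0166, -0.0341]), 'opening': 0.9971692669279549}
```

View pics/top0.png

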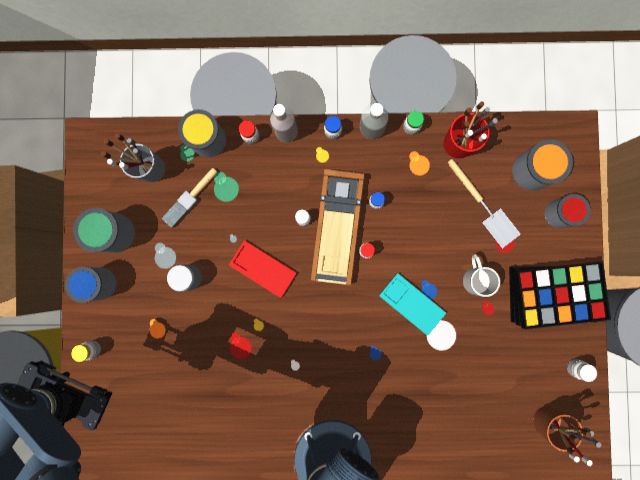

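View pics/side0.png

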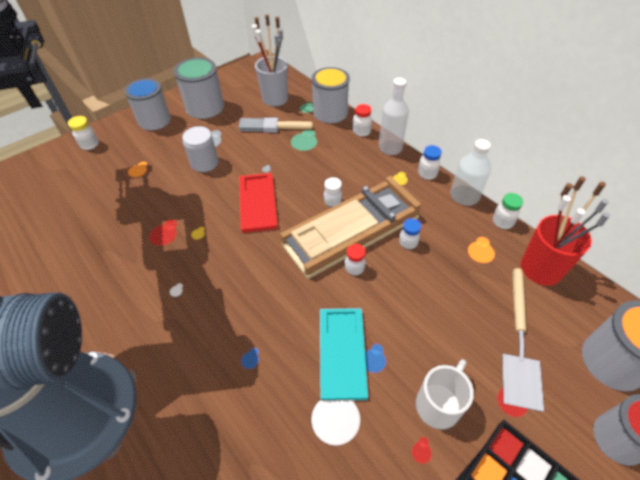

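The candidates in the top view are the natural-wood panel in the bed at (335,245), the red slab at (263,268) and the turquoise slab at (413,304). I choose the wood panel, because it lies in the channel. In the side view it is at (345,225). Next is one close crop of the bed from both cameras.

```bash
python3 - <<'E'
import cv2,numpy as np
a=cv2.imread("pics/top0.png")[160:295,300:400]; b=cv2.imread("pics/side0.png")[170:280,270:430]
a=cv2.resize(a,None,fx=4.4,fy=4.4,interpolation=cv2.INTER_CUBIC); b=cv2.resize(b,None,fx=2.2,fy=2.2,interpolation=cv2.INTER_CUBIC)
c=np.zeros((594,800,3),np.uint8); c[:a.shape[0],:a.shape[1]]=a; c[:b.shape[0],445:445+b.shape[1]]=b[:,:355]
cv2.imwrite("pics/crop1.png",c)
E
```

```text
(no output)
```

View pics/crop1.png

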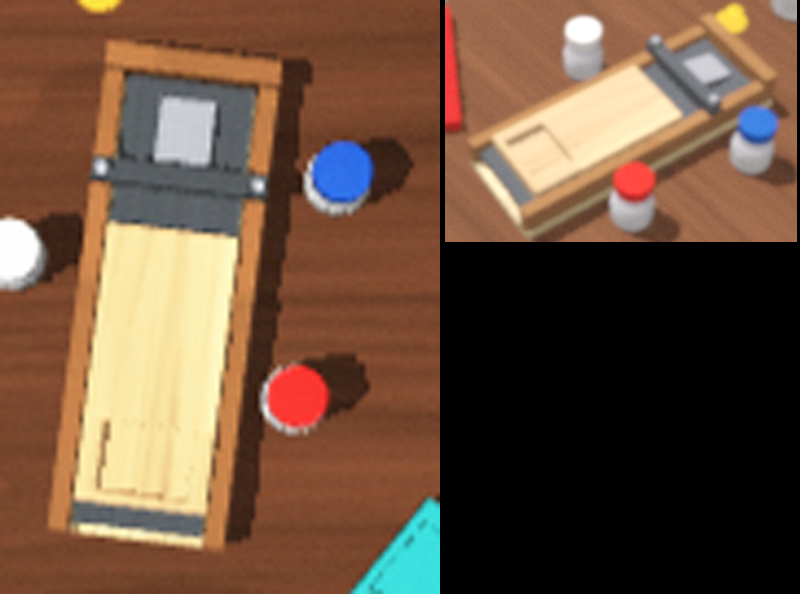

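The close crop shows the wooden panel with the recess at its rear end, its corners at crop pixels (106,223), (238,236), (207,515) and (75,500). The bar's posts are at (100,166) and (259,186). Jars stand close by on both sides.

```bash
cat > h.py <<'E'
import numpy as np,cv2
from rig import bot,vision
np.set_printoptions(precision=4,suppress=True)
def ray(n,uv,z,pose=None):
    i=vision.camera_info(n);K=i["intrinsics"]
    uv=np.atleast_2d(np.float64(uv))
    d=np.c_[(uv[:,0]-K[0,2])/K[0,0],-(uv[:,1]-K[1,2])/K[1,1],-np.ones(len(uv))]
    if pose is None: T=np.linalg.inv(i["camera_from_world"])
    else:
        W=np.eye(4);W[:3,:3]=pose["tcp_rot"];W[:3,3]=pose["position"];T=W@i["mount"]
    w=d@T[:3,:3].T;o=T[:3,3]
    return o+w*((z-o[2])/w[:,2:])
def proj(n,p):
    i=vision.camera_info(n);K=i["intrinsics"];T=i["camera_from_world"]
    c=np.atleast_2d(p)@T[:3,:3].T+T[:3,3]
    return np.c_[K[0,2]-K[0,0]*c[:,0]/c[:,2],K[1,2]+K[1,1]*c[:,1]/c[:,2]]
E
python3 - <<'E'
from h import *
off=np.array([300,160])
P=ray("top",off+np.array([[106,223],[238,236],[207,515],[75,500]])/4.4,.044)
B=ray("top",off+np.array([[100,166],[259,186]])/4.4,.057)
R=ray("top",off+np.array([[105,42],[283,60],[225,549],[50,528]])/4.4,.038)
f=(P[0]+P[1])/2;r=(P[2]+P[3])/2
for nm,v in(("panel ax",f-r),("lat",P[0]-P[1]+P[3]-P[2]),("bar",B[0]-B[1]),("rails",R[0]-R[3]+R[1]-R[2])):
    print(nm,np.linalg.norm(v),np.degrees(np.arctan2(v[1],v[0])))
print("panel c",P.mean(0),"bar mid",B.mean(0),"rail mid back",(R[2]+R[3])/2,"front",(R[0]+R[1])/2)
# side
im=cv2.imread("pics/side0.png");
cs=np.array([[270,170]])+(np.array([[640,66],[686,122],[537,192],[492,137]])-[445,0])/2.2
S=ray("side",cs,.044);print("side corners",S,S.mean(0)); print("top corners",P)
v=f-r;print("rec", P.mean(0)-.057*v/np.linalg.norm(v))
E
```

```text
panel ax 0.17094322129433123 -6.897324364484055
lat 0.16201071691392388 83.40707529903248
bar 0.09729997133685599 82.1731698621324
rails 0.6044358756948741 -7.145685160230506
panel c [ 0.5803 -0.015   0.044 ] bar mid [ 0.6963 -0.03    0.057 ] rail mid back [ 0.4765 -0.0024  0.038 ] front [ 0.7764 -0.04    0.038 ]
side corners [[ 0.6746  0.0105  0.044 ]
 [ 0.6572 -0.0732  0.044 ]
 [ 0.4934 -0.0415  0.044 ]
 [ 0.5022  0.0372  0.044 ]] [ 0.5819 -0.0167  0.044 ]
top corners [[ 0.6696  0.015   0.044 ]
 [ 0.6607 -0.0657  0.044 ]
 [ 0.4906 -0.0449  0.044 ]
 [ 0.5003  0.0353  0.044 ]]
rec [ 0.5237 -0.0082  0.044 ]
```

```bash
cat >> h.py <<'E'
def delta(p,yaw=-7.1):
    s=bot.read_state();R=s["tcp_rot"];a=np.radians(yaw);u=np.array([np.cos(a),np.sin(a),0])
    z=np.array([0,0,-1.]);x=-u;G=np.c_[x,np.cross(z,x),z]
    print("shift mm",1000*R.T@(np.array(p)-s["position"]),"rotvec",np.degrees(cv2.Rodrigues(R.T@G)[0].ravel()),"t",s["time_s"],"F",s["force"],"pos",s["position"])
E
python3 -c "
from h import *
delta([.53,-.009,.16])"
```

```text
shift mm [-489.2274 -419.8484   62.3373] rotvec [ -0.1097  -0.0337 -16.5495] t 0.1 F [-0.4674  0.1335  1.277 ] pos [0.2503 0.5719 0.2217]
```

```bash
python3 -m jog '[[[-30,-26,0],[0,0,-1],1],[[-65,-56,0],[0,0,-3],1],[[-95,-82,0],[0,0,-5],1],[[-125,-107,5],[0,0,-7],1],[[-155,-133,10],[0,0,-9],1],[[-185,-159,15],[0,0,-11],1],[[-215,-184,20],[0,0,-13],1],[[-245,-210,25],[0,0,-15],1],[[-275,-236,30],[0,0,-16.5],1],[[-305,-262,35],[0,0,-16.5],1],[[-335,-287,40],[0,0,-16.5],1],[[-365,-313,45],[0,0,-16.5],1]]' && python3 -c "
from h import *
delta([.53,-.009,.16])"
```

```text
time_s: 1.1
position: [0.4598, 0.1376, 0.1772]
tcp_rot: [[-0.992, 0.125, -0.0], [0.125, 0.992, 0.0], [0.0, 0.0, -1.0]]
force: [0.7, -0.1, 0.7]
opening: 0.17
shift mm [ -87.9005 -136.6849   17.1568] rotvec [ 0.0051 -0.0165 -0.0566] t 1.1 F [ 0.7367 -0.0565  0.7003] pos [0.4598 0.1376 0.1772]
```

```bash
python3 -m jog '[[[-20,-31,4],[0,0,0],1],[[-40,-62,8],[0,0,0],1],[[-60,-93,12],[0,0,0],1],[[-80,-124,16],[0,0,0],1],[[-88,-137,17],[0,0,0],1],[[-88,-137,17],[0,0,0],1],[[-88,-137,17],[0,0,0],1]]' && python3 - <<'E'
from h import *
delta([.53,-.009,.16])
cv2.imwrite("pics/w1.png",vision.capture("wrist")[:,:,::-1])
E
```

```text
time_s: 1.68
position: [0.5291, -0.0077, 0.1601]
tcp_rot: [[-0.992, 0.127, -0.002], [0.127, 0.992, 0.001], [0.002, 0.001, -1.0]]
force: [0.0, 0.3, 0.2]
opening: 0.01
shift mm [-1.0427 -1.1718  0.0719] rotvec [ 0.0431 -0.109  -0.1705] t 1.6833 F [0.0418 0.3023 0.2408] pos [ 0.5291 -0.0077  0.1601]
```

View pics/w1.png

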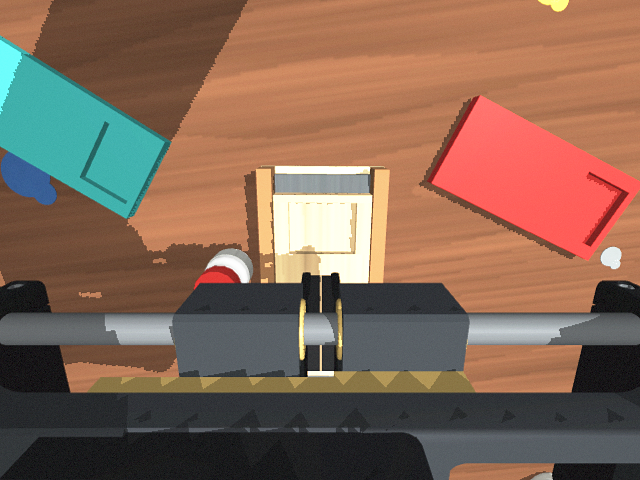

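The wrist view shows the recess rim at about (289–356, 203–253) and the panel's rear edge at row 194, columns 273–371. The closed fingers are around (320,320).

```bash
python3 - <<'E'
from h import *
s=bot.read_state()
P=ray("wrist",[[289,203],[356,203],[289,253],[356,253],[273,194],[371,194]],.044,s);print(P)
c=P[:4].mean(0);print("recess c",c,"rear mid",P[4:].mean(0),"recess from rear", P[4:].mean(0)+.028*np.array([.9923,-.1236,0]))
E
```

```text
[[ 0.5001 -0.029   0.044 ]
 [ 0.507   0.025   0.044 ]
 [ 0.5424 -0.0354  0.044 ]
 [ 0.5495  0.0209  0.044 ]
 [ 0.4912 -0.0407  0.044 ]
 [ 0.5012  0.0378  0.044 ]]
recess c [ 0.5248 -0.0046  0.044 ] rear mid [ 0.4962 -0.0014  0.044 ] recess from rear [ 0.524  -0.0049  0.044 ]
```

```bash
python3 -m jog '[[[0,0,30],[0,0,0],1],[[0,0,60],[0,0,0],1],[[0,0,90],[0,0,0],1],[[0,0,110],[0,0,0],1],[[0,0,115],[0,0,0],1],[[0,0,115],[0,0,0],1],[[0,0,118],[0,0,0],1],[[0,0,120],[0,0,0],1],[[0,0,122],[0,0,0],1],[[0,0,122],[0,0,0],1],[[0,0,122],[0,0,0],1]]'; python3 -c "
from h import *
delta([.529,-.0065,.04])"
```

```text
time_s: 2.65
position: [0.5302, -0.0076, 0.0393]
tcp_rot: [[-0.992, 0.124, 0.001], [0.124, 0.992, -0.0], [-0.001, -0.0, -1.0]]
force: [-0.3, -0.3, 0.5]
opening: 0.006
shift mm [ 1.2878  0.9625 -0.7451] rotvec [-0.0073  0.0773 -0.0512] t 2.65 F [-0.3001 -0.328   0.4583] pos [ 0.5302 -0.0076  0.0393]
```

```bash
python3 -m jog '[[[0,0,1],[0,0,0],1],[[0,0,2],[0,0,0],1],[[0,0,3],[0,0,0],1],[[0,0,4],[0,0,0],1],[[0,0,5],[0,0,0],1],[[0,0,5],[0,0,0],1],[[0,0,5],[0,0,0],1]]'; python3 -m jog '[[[0,0,1],[0,0,0],1],[[0,0,2],[0,0,0],1],[[0,0,3],[0,0,0],1],[[0,0,3],[0,0,0],1],[[0,0,3],[0,0,0],1],[[0,0,3],[0,0,0],1]]'
```

```text
time_s: 3.23
position: [0.5299, -0.0077, 0.0342]
tcp_rot: [[-0.992, 0.125, 0.001], [0.125, 0.992, -0.0], [-0.001, -0.0, -1.0]]
force: [-1.5, 0.5, 6.2]
opening: 0.003
time_s: 3.73
position: [0.5299, -0.0077, 0.0315]
tcp_rot: [[-0.992, 0.124, 0.001], [0.124, 0.992, -0.0], [-0.001, -0.0, -1.0]]
force: [-1.6, 0.1, 9.8]
opening: 0.005
```

```bash
python3 -m jog '[[[0,0,1],[0,0,0],1],[[0,0,2],[0,0,0],1],[[0,0,3],[0,0,0],1],[[0,0,4],[0,0,0],1],[[0,0,4.2],[0,0,0],1],[[0,0,4.2],[0,0,0],1],[[0,0,4.2],[0,0,0],1]]'; python3 -m jog '[[[-1,0,0],[0,0,0],1],[[-3,0,0],[0,0,0],1],[[-5,0,0],[0,0,0],1],[[-7,0,0],[0,0,0],1],[[-9,0,0],[0,0,0],1],[[-11,0,0],[0,0,0],1],[[-13,0,0],[0,0,0],1],[[-15,0,0],[0,0,0],1],[[-15,0,0],[0,0,0],1]]'
```

```text
time_s: 4.32
position: [0.53, -0.0077, 0.0278]
tcp_rot: [[-0.992, 0.124, 0.001], [0.124, 0.992, -0.0], [-0.001, -0.0, -1.0]]
force: [-2.6, 0.7, 13.8]
opening: 0.003
time_s: 5.07
position: [0.5433, -0.0091, 0.0276]
tcp_rot: [[-0.992, 0.124, -0.003], [0.124, 0.992, 0.001], [0.003, 0.0, -1.0]]
force: [-3.5, 1.2, 13.0]
opening: 0.001
```

```bash
python3 -m jog '[[[-2,0,0.3],[0,0,0],1],[[-4,0,0.5],[0,0,0],1],[[-6,0,0.5],[0,0,0],1],[[-8,0,0.5],[0,0,0],1],[[-10,0,0.5],[0,0,0],1],[[-12,0,0.5],[0,0,0],1],[[-14,0,0.5],[0,0,0],1],[[-14,0,0.5],[0,0,0],1]]'; python3 -m jog '[[[-2,0,0],[0,0,0],1],[[-4,0,0],[0,0,0],1],[[-6,0,0],[0,0,0],1],[[-8,0,0],[0,0,0],1],[[-10,0,0],[0,0,0],1],[[-12,0,0],[0,0,0],1],[[-14,0,0],[0,0,0],1],[[-14,0,0],[0,0,0],1]]'; python3 - <<'E'
from h import *
a=vision.capture("top")[150:300,270:410,::-1];b=vision.capture("side")[150:290,250:440,::-1]
c=np.zeros((420,800,3),np.uint8);c[:420,:392]=cv2.resize(a,(392,420),interpolation=2);c[:295,400:800]=cv2.resize(b,(400,295),interpolation=2)
cv2.imwrite("pics/c2.png",c)
E
```

```text
time_s: 5.73
position: [0.5573, -0.0109, 0.0272]
tcp_rot: [[-0.992, 0.124, -0.003], [0.124, 0.992, 0.0], [0.003, 0.0, -1.0]]
force: [-3.9, -0.0, 14.0]
opening: 0.003
time_s: 6.4
position: [0.5713, -0.0126, 0.0273]
tcp_rot: [[-0.992, 0.124, -0.002], [0.124, 0.992, 0.0], [0.002, 0.0, -1.0]]
force: [-5.6, 0.5, 13.5]
opening: 0.008
```

View pics/c2.png

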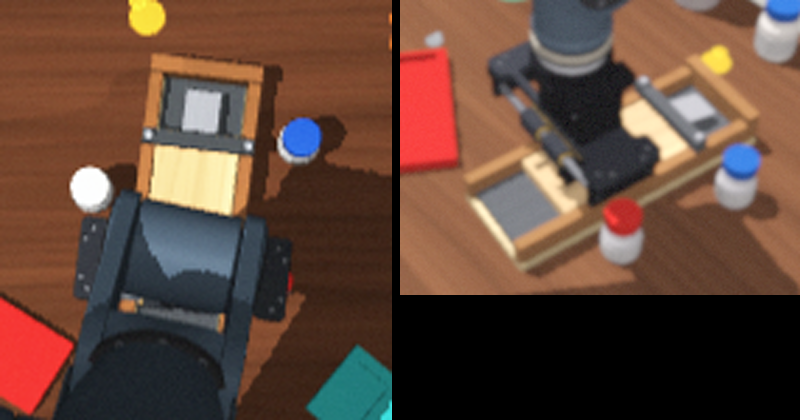

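The panel is following the fingers, with its front edge now at the bar. I'll continue.

```bash
for i in 1; do python3 -m jog '[[[-2,0,0.2],[0,0,0],1],[[-4,0,0.4],[0,0,0],1],[[-6,0,0.4],[0,0,0],1],[[-8,0,0.4],[0,0,0],1],[[-10,0,0.4],[0,0,0],1],[[-12,0,0.4],[0,0,0],1],[[-14,0,0.4],[0,0,0],1],[[-16,0,0.4],[0,0,0],1],[[-16,0,0.4],[0,0,0],1]]'; done; python3 -m jog '[[[-2,0,0],[0,0,0],1],[[-4,0,0],[0,0,0],1],[[-6,0,0],[0,0,0],1],[[-8,0,0],[0,0,0],1],[[-10,0,0],[0,0,0],1],[[-12,0,0],[0,0,0],1],[[-14,0,0],[0,0,0],1],[[-16,0,0],[0,0,0],1],[[-18,0,0],[0,0,0],1],[[-20,0,0],[0,0,0],1],[[-20,0,0],[0,0,0],1]]'; python3 -m jog '[[[-2,0,0],[0,0,0],1],[[-4,0,0],[0,0,0],1],[[-6,0,0],[0,0,0],1],[[-8,0,0],[0,0,0],1],[[-10,0,0],[0,0,0],1],[[-12,0,0],[0,0,0],1],[[-12,0,0],[0,0,0],1]]'
```

```text
time_s: 7.25
position: [0.5873, -0.0147, 0.027]
tcp_rot: [[-0.992, 0.124, -0.002], [0.124, 0.992, 0.0], [0.002, 0.0, -1.0]]
force: [-4.8, -0.1, 14.1]
opening: 0.004
time_s: 8.17
position: [0.6054, -0.0168, 0.0264]
tcp_rot: [[-0.992, 0.124, -0.006], [0.124, 0.992, 0.001], [0.006, 0.0, -1.0]]
force: [-5.7, 1.2, 11.8]
opening: 0.006
time_s: 8.75
position: [0.6178, -0.0184, 0.0265]
tcp_rot: [[-0.992, 0.124, -0.005], [0.124, 0.992, 0.001], [0.005, 0.0, -1.0]]
force: [-5.0, 1.2, 11.3]
opening: 0.006
```

```bash
python3 -m jog '[[[-2,0,0],[0,0,0],1],[[-4,0,0],[0,0,0],1],[[-6,0,0],[0,0,0],1],[[-8,0,0],[0,0,0],1],[[-9,0,0],[0,0,0],1],[[-9,0,0],[0,0,0],1]]'; python3 -m jog '[[[-1,0,0],[0,0,0],1],[[-2,0,0],[0,0,0],1],[[-3,0,0],[0,0,0],1],[[-3,0,0],[0,0,0],1]]';  python3 -m jog '[[[-1,0,0],[0,0,0],1],[[-2,0,0],[0,0,0],1],[[-2,0,0],[0,0,0],1]]'
```

```text
time_s: 9.25
position: [0.6265, -0.0195, 0.0264]
tcp_rot: [[-0.992, 0.124, -0.005], [0.124, 0.992, 0.001], [0.006, 0.0, -1.0]]
force: [-6.0, 0.1, 11.9]
opening: -0.001
time_s: 9.58
position: [0.6293, -0.0199, 0.0264]
tcp_rot: [[-0.992, 0.124, -0.006], [0.124, 0.992, 0.001], [0.006, 0.0, -1.0]]
force: [-6.3, 1.1, 11.8]
opening: 0.002
time_s: 9.83
position: [0.6313, -0.0202, 0.0265]
tcp_rot: [[-0.992, 0.124, -0.006], [0.124, 0.992, 0.001], [0.006, 0.0, -1.0]]
force: [-6.4, 0.7, 11.5]
opening: 0.004
```

```bash
python3 -m jog '[[[-1,0,0],[0,0,0],1],[[-2,0,0],[0,0,0],1],[[-2,0,0],[0,0,0],1]]';  python3 -m jog '[[[-1,0,0],[0,0,0],1],[[-2,0,0],[0,0,0],1],[[-2,0,0],[0,0,0],1]]'; python3 -m jog '[[[-1,0,0],[0,0,0],1],[[-2,0,0],[0,0,0],1],[[-2,0,0],[0,0,0],1]]'
```

```text
time_s: 10.08
position: [0.6313, -0.0201, 0.0262]
tcp_rot: [[-0.992, 0.124, -0.01], [0.124, 0.992, 0.001], [0.01, 0.0, -1.0]]
force: [-8.5, 0.1, 13.0]
opening: 0.006
time_s: 10.33
position: [0.6314, -0.0201, 0.0259]
tcp_rot: [[-0.992, 0.124, -0.014], [0.124, 0.992, 0.002], [0.014, 0.0, -1.0]]
force: [-11.1, 0.8, 14.4]
opening: 0.007
time_s: 10.58
position: [0.6314, -0.0201, 0.0256]
tcp_rot: [[-0.992, 0.124, -0.019], [0.124, 0.992, 0.003], [0.019, 0.0, -1.0]]
force: [-14.4, 0.2, 15.1]
opening: 0.007
```

It is firmly against the stop: the fingers stalled at x=0.6313 while the push force rose. I'll ease the push, then lift straight up.

```bash
python3 -m jog '[[[2,0,0],[0,0,0],1],[[4,0,0],[0,0,0],1],[[4,0,0],[0,0,0],1],[[4,0,-2],[0,0,0],1],[[4,0,-4],[0,0,0],1],[[4.5,0,-6],[0,0,0],1],[[5,0,-8],[0,0,0],1],[[6,0,-11],[0,0,0],1],[[8,0,-14],[0,0,0],1],[[8,0,-25],[0,0,0],1],[[8,0,-45],[0,0,0],1],[[8,0,-75],[0,0,0],1]]'; python3 -m jog '[[[30,0,-30],[0,0,0],1],[[60,0,-60],[0,0,0],1],[[90,0,-80],[0,0,0],1],[[120,0,-80],[0,0,0],1],[[150,0,-80],[0,0,0],1],[[180,0,-80],[0,0,0],1],[[180,0,-80],[0,0,0],1],[[180,0,-80],[0,0,0],1]]'; python3 - <<'E'
from h import *
A=vision.capture("top");B=vision.capture("side")
cv2.imwrite("pics/t3.png",A[:,:,::-1]);cv2.imwrite("pics/s3.png",B[:,:,::-1])
a=A[150:300,270:410,::-1];b=B[150:290,250:440,::-1]
c=np.zeros((420,800,3),np.uint8);c[:420,:392]=cv2.resize(a,(392,420),interpolation=2);c[:295,400:800]=cv2.resize(b,(400,295),interpolation=2)
cv2.imwrite("pics/c3.png",c)
E
```

```text
time_s: 11.58
position: [0.6317, -0.0204, 0.0999]
tcp_rot: [[-0.992, 0.125, -0.002], [0.125, 0.992, 0.0], [0.002, 0.0, -1.0]]
force: [-0.2, 0.4, -0.4]
opening: 0.008
time_s: 12.25
position: [0.4534, 0.0021, 0.1818]
tcp_rot: [[-0.992, 0.125, 0.004], [0.125, 0.992, -0.001], [-0.004, -0.0, -1.0]]
force: [0.2, -0.3, 0.1]
opening: 0.004
```

View pics/c3.png

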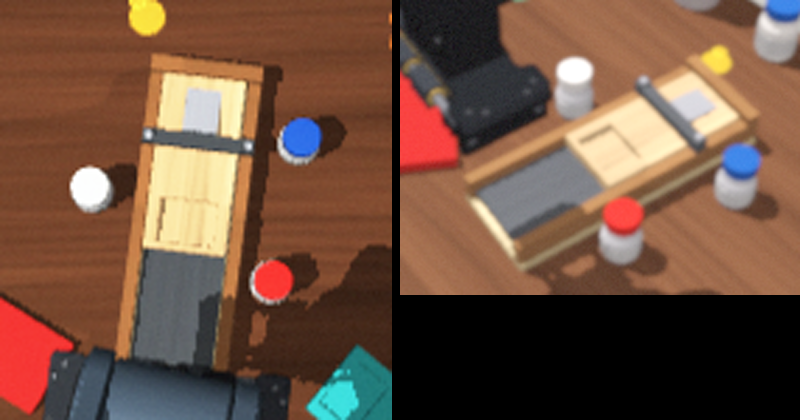

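The picture shows the panel under the bar and leaf and up against the end stop. Its rear edge is at about (182,251) in the crop, and the jars have not moved. I'll check this numerically and then hand in.

```bash
python3 - <<'E'
from h import *
r=ray("top",[[270+182/2.8,150+251/2.8]],.039)[0]; f=ray("top",[[270+204/2.8,150+77/2.8]],.039)[0]
u=np.array([.9923,-.1236,0]);o=np.array([.6894,-.0291,.0])
print("rear rel bed x (expect -.099)",(r-o)@u,"front (expect .071)",(f-o)@u)
d=cv2.absdiff(cv2.imread("pics/top0.png"),cv2.imread("pics/t3.png"))
for nm,(x,y) in dict(wj=(303,217),bj=(377,199),rj=(367,250),brush=(190,198),knife=(485,205),mug=(481,281),tin=(183,277)).items(): print(nm,d[y-12:y+12,x-12:x+12].mean())
print(bot.read_state()["force"]);bot.hand_in()
E
```

```text
rear rel bed x (expect -.099) -0.09918236987102796 front (expect .071) 0.07101910980013837
wj 1.3136574074074074
bj 1.6770833333333333
rj 7.10474537037037
brush 1.4074074074074074
knife 1.6429398148148149
mug 1.0763888888888888
tin 0.7077546296296297
[ 0.0382 -0.3827  0.1791]
the job is handed in; nothing more can be done
```

The panel is clamped fully home against the end stop, and the job is handed in. I pressed it down in the finger recess by about 9 mm (about 14 N) and slid it forward under the bar and leaf spring. The fingers stalled at the stop and the push rose to about 14 N. Then I eased off, lifted straight up and moved clear, at about 12 s on the clock.

- **Position:** in the last top picture the rear edge is at −99.2 mm (−99 expected) and the front edge at 71.0 mm (71 expected), measured from the bed's origin.
- **Contact:** the wrist force read about zero just before hand-in, with the arm well clear.
- **Other objects:** the before/after picture showed no change at the white and blue jars, tin, mug, brush and scraper. The red jar's patch differed slightly more; I put that down to the arm's changed shadow, since the jar looks to be in the same place.
- **Not measured:** the plate and leaf joints have no readout, so I judged the press depth from the tool height and force.

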